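Clamp a tube block on a bench mixer to its set force

TASK

Slide the metal tube block along its channel on the mixer until it rests fully home against the end stop, pushing gently. Then tighten the clamp on it by turning the black bar knob clockwise (seen from above) until the white indicator tab pops out of the side of the clamp head, stop turning at once so that it is not over-tightened, and let go. Do not clamp the block before it is home, and leave the bottle, tip box and beaker where they are.

Things in the scene. Friction and masses are not known exactly. Their poses are not given: they have to be found in the camera images.
- mixer: Fixed white bench mixer with a dark metal deck 60 mm above the bench and a light painted C-shaped clamp frame. Origin: on the bench below the clamp's screw axis; the box spans x -135 to +95, y -80 to +80 mm. Own +x: the way the block slides home. Frame column at x 50 to 84 mm; its arm, 40 mm wide, reaches to x = -22 mm, 146 to 164 mm above the bench. Two rails 14 mm high guide the block with 1.5 mm play a side.
- stop: Upright steel plate, 60 mm wide and 38 mm high, at the inner end of the channel, fixed to the mixer. Origin: centre of the lower edge of the face that the block meets; axes as the mixer's.
- stop_face (a point): Centre of that face, 20 mm above the deck, 35 mm behind the screw axis. Axes as the mixer's.
- block_handle (a point): Grip point of the square black upright handle (18 x 18 mm, from 40 to 84 mm above the block's underside) on the loose tube block; on its axis, 126 mm above the bench, 135 mm in front of the block's back face; 100 mm in front of the screw axis when home. The block starts 40 to 65 mm short of the stop. Axes as the block's.
- block: The loose metal tube block, 147 x 56 x 40 mm (x, y, z), 0.4 to 0.65 kg, lying in the channel on the deck, where it slides at 3 to 9 N. Origin: on its underside, 35 mm from the back face, 100 mm from the handle; below the screw axis when home. Own +x points to the stop.
- block_back (a point): Centre of the block's back face, 20 mm above its underside; it meets stop_face when home.
- knob_grip (a point): Grip point of the clamp knob: a black bar 52 mm long (own x), 16 mm thick (own y), 26 mm high, on the upright screw axis above the clamp arm. The point is at the bar's mid-height, 195 mm above the bench; 18 mm are free between bar and arm. It turns with the knob and neither rises nor sinks.
- knob (a joint): Turn of the knob in rad, growing clockwise seen from above (tightening), 0 to 6.5; starts between 0 and 0.8. It lowers the clamp's head and foot by 2.4 mm per rad. It stays where it is left; about 0.2 N m of drag, rising by about 0.1 N m while the clamp takes load.
- tab (a joint): How far the white indicator tab sticks out of the clamp head, in m: 0 while held in, 0.022 when popped out; it snaps out once and stays out.
- tab_end (a point): Outer end of the white tab, 20 mm wide and 10 mm high, in the right-hand (mixer -y) side of the grey clamp head under the arm; it moves out along the mixer's -y by 22 mm. Held in, it ends 5 mm outside the head's side, 3.5 mm beyond the edge of the arm above it; popped, 25.5 mm beyond that edge, so that it shows from above.
- foot: Sprung round rubber foot, 26 mm across, under the clamp head; origin: centre of its lower face. Pushes 15 N per mm once it meets the block; the tab pops when it has been pushed up nearly 3 mm (about 45 N). The head's height setting differs unseen by up to 1 mm either way, so the knob angle at the pop is not known beforehand: 2 to 4 rad from the start. Over 70 N, some 0.5 rad past the pop, is too tight.
- reagent_bottle: Bystander: closed amber bottle, 52 mm across, 115 mm high, beside the mixer. Origin: centre of the underside.
- tip_box: Bystander: grey divided box 100 x 75 x 50 mm beside the mixer. Origin: centre of the underside.
- beaker: Bystander: glass beaker 60 mm across, 70 mm high, beside the mixer. Origin: centre of the underside.

How it is judged:
By the outcome, as a careful person would: the job done as asked, in the order asked, and still so for the second after the job is handed in, with the robot touching nothing.
It also fails if it takes over 61 s, if anything falls off the work surface, if the arm or the gripper's body presses on something with over 40 N, if the wrist force passes 120 N, or if a joint passes its speed limit or range.

ROBOT

A 7-joint arm with a two-finger parallel gripper is mounted at the origin on the work surface. World frame = base frame: x ahead of the robot, y to its left, z up, the work surface at z = 0. Lengths are in mm, angles in rad, forces in N, time in s.
With the tool pointing down it reaches from about 425 to 875 mm from the base axis. Payload 9.9 kg.
Tool frame: the origin (TCP) lies midway between the tips of the shut fingers; the grasp point (between the pads) lies 19 mm behind it; z points along the fingers, y is the direction in which the jaws open and shut (so a half turn about z gives the same grasp; the last joint's range is limited). The gripper opens to 85 mm and grips with 20 to 120 N. Pads are 22 mm wide; open, the fingers measure 114 mm over their backs; the gripper's body (76 mm by 85 mm) begins 54 mm behind the grasp point. The pads swing forward as they close: fully open they stand 13 mm farther back than shut.
Start: joints at [1.257, 0.576, 0.025, 1.437, -0.015, 1.129, -0.057], TCP at [153.758, -657.258, 231.289] pointing down, gripper open.
Joint ranges: [-2.76, 2.76], [-0.34, 2.15], [-1.52, 1.57], [0.19, 2.46], [-1.09, 4.23], [0.17, 1.99], [-2.82, 2.82]. Speed limits (rad/s): [2.22, 2.22, 3.01, 3.01, 3.14, 3.14, 3.14].

INTERFACE

Orientations are given as a unit quaternion [x, y, z, w].
In Python, from cell import observe, capture, finish_job gives the robot as it stands. The module is installed in compiled form; this text tells all that it offers.
- The arm moves only by the tool move_arm, never from a script. Its argument "targets" is one flat list of numbers, 6 for each row, row after row: the shift along the tool's x, y, z each as a share of 30 cm, from -1 to 1, then the turn, a rotation vector about the tool's x, y, z each as a share of 180 degrees, from -1 to 1. In form: [tx, ty, tz, wx, wy, wz, tx, ty, tz, wx, wy, wz, ...]. A call has 1 to 20 rows; each row shifts and turns the commanded pose from where the row before left it, along the tool's axes as they then stand; what a row does not reach is not made up. A row lasts 1/12 s, in which the tool goes at most 41.7 mm and 7.16 degrees, less where a joint would pass 70% of its speed; a pose out of reach is approached as far as the arm can. A call with a number of a shift or a turn outside -1 to 1 is refused whole. A call with a gripper value outside its range is refused whole. "claw" is the opening, from -1 (shut) to 1 (fully open), set as the call begins (left out, the last holds). The fingers move at their own pace and stop on an object; the grip force is fixed at half the most. Time passes only in rows, so rows that do not move let the fingers close. It gives the time, the measured TCP pose, the force and the opening at its end, in the units of the state.
- observe(): the state, without advancing time (a new reading comes with each control period).
- capture(name): name is "side" or "top" or "wrist"; returns a dict with "img" (420x560x3 uint8, blue, green, red), "z_map" (420x560 float32, mm along the optical axis (not along the pixel's ray), 0 where there is no reading), "fx", "fy", "cx", "cy" (pixels), "position" and "attitude" of the camera in the world. Camera axes: x right, y down, z forward; pixel columns grow to the right and rows downward; lengths in mm; the calibration is good to about 2 mm. A picture is of the moment at which its call begins.
- finish_job(): hands the job in, once; it reports no verdict.
The state is a dict: "time_s": time; "joints": joint angles; "dq": joint speeds; "effort": joint torques, N m; "ee_pos": TCP position; "orientation": TCP orientation; "force": force on the tool from outside, world axes, zero at the start; "ft_torque": the same for the moment, N m; "width": finger opening in mm.
Only numpy, scipy, OpenCV 4.12 (cv2) and the standard library are available. Lean on these libraries where they do the work, as an engineer would, in place of code of your own. Each camera call takes 0.05 s, during which the arm holds its last target.

## Working session

There is one attempt and no reset: what is moved stays moved. The work goes in short steps, Python scripts to look and compute and a tool call to move; the robot and the scene stay as the last step left them, time stands still between calls to the robot, and variables do not carry over. Pictures are saved under pics/ and viewed, and the job is handed in when it is done.

Besides the shell and the picture viewer there is one more tool, called as name(argument=value, ...) on one line, values as JSON. move_arm: Moves the arm, as the interface text tells. Shift numbers are shares of 30 cm and turn numbers shares of 180 degrees, none past 1 either way. Its arguments: {"type":"object","properties":{"targets":{"type":"array"},"claw":{"type":"number"}},"required":["targets"]}

```bash
mkdir -p pics
cat > h.py <<'E'
import numpy as np, cv2
from cell import observe, capture, finish_job
from scipy.spatial.transform import Rotation as R
def cap(n,f):
    c=capture(n); cv2.imwrite('pics/'+f+'.png',c['img']); np.savez('pics/'+f+'.npz',**{k:np.array(v) for k,v in c.items()}); return c
def Rm(c):
    a=np.array(c['attitude']); return a if a.shape==(3,3) else R.from_quat(a).as_matrix()
def px(c,u,v,z=None):
    z=c['z_map'][int(v),int(u)] if z is None else z
    p=np.array([(u-c['cx'])/c['fx']*z,(v-c['cy'])/c['fy']*z,z]); return Rm(c)@p+np.array(c['position'])
def cloud(c):
    z=c['z_map']; v,u=np.mgrid[:z.shape[0],:z.shape[1]]
    P=np.stack([(u-c['cx'])/c['fx']*z,(v-c['cy'])/c['fy']*z,z],-1)@Rm(c).T+np.array(c['position']); P[z==0]=np.nan; return P
E
python3 - <<'E'
from h import *
print(observe())
for n in ['side','top','wrist']:
    c=cap(n,n+'0'); print(n,c['position'],c['attitude'],c['fx'])
E
```

```text
{'time_s': 0.0, 'joints': array([ 1.25721428,  0.57653422,  0.02484675,  1.43793586, -0.01503931,
        1.12898273, -0.05652108]), 'dq': array([ 1.54733464e-03,  1.18011715e-03,  7.05557761e-04, -1.00319067e-03,
       -4.99316074e-05,  6.71538424e-05, -7.39075341e-04]), 'effort': array([ 1.73440807e-03, -7.65759945e+01,  2.25135192e+00, -2.85955739e+01,
        1.55076210e-02,  1.30062384e-02,  9.93030255e-06]), 'ee_pos': array([ 153.65188115, -656.8038864 ,  230.43145492]), 'orientation': array([ 9.93407303e-01,  1.14635194e-01, -1.22798832e-04, -8.28959525e-04]), 'force': array([-0.00458742, -0.07063509,  0.0016792 ]), 'ft_torque': array([ 0.00763049, -0.00565343,  0.01915691]), 'width': 85.18817080257453}
side [ 330.80915088 -709.11189336  748.42165608] [ 0.87681034 -0.17333702  0.08183509 -0.44097723] 433.19008914643183
top [ 579.79537869   31.72098778 1016.66893778] [-0.69853817  0.71532242 -0.01531097  0.0111286 ] 415.9001507692885
wrist [ 224.21839321 -640.20137546  373.4863402 ] [ 0.77533831 -0.6146962  -0.09057774  0.11311396] 320.87661160705534
```

View pics/side0.png

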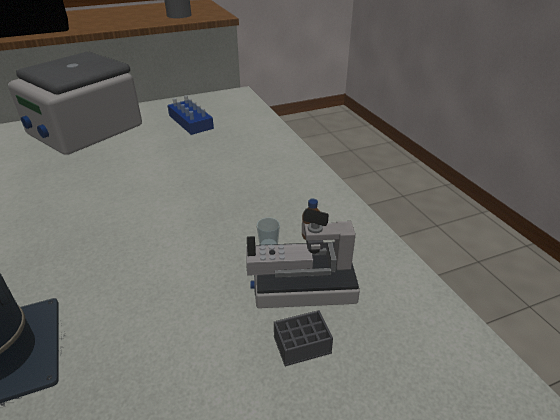

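View pics/top0.png

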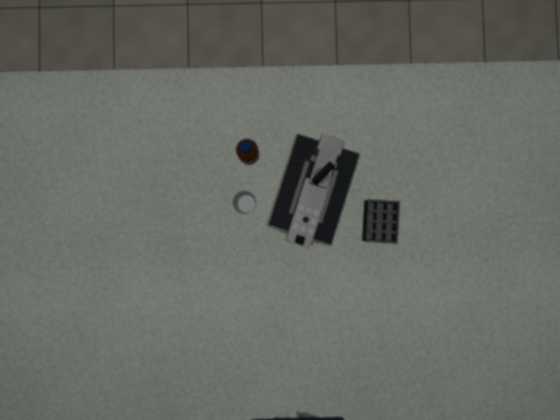

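Run:
```python
from h import *
c=np.load('pics/top0.npz'); P=cloud(c)
im=c['img'][120:260,220:410]; cv2.imwrite('pics/topc.png',cv2.resize(im,None,fx=4,fy=4,interpolation=cv2.INTER_CUBIC))
s=np.load('pics/side0.npz'); im=s['img'][190:370,230:370]; cv2.imwrite('pics/sidec.png',cv2.resize(im,None,fx=3.3,fy=3.3,interpolation=cv2.INTER_CUBIC))
def rect(lo,hi,roi,nm):
    m=(P[...,2]>lo)&(P[...,2]<hi); mm=np.zeros_like(m); y0,y1,x0,x1=roi; mm[y0:y1,x0:x1]=1; m&=mm
    q=P[m][:,:2].astype(np.float32); r=cv2.minAreaRect(q); print(nm,len(q),q.mean(0),r,np.median(P[m][:,2]))
roi=(120,260,262,362)
rect(50,70,roi,'deck');rect(155,175,roi,'arm');rect(197,220,roi,'knob');rect(135,152,(215,250,280,325),'handle');rect(93,108,roi,'blocktop')
rect(20,60,(190,255,362,410),'tip');rect(40,130,(130,175,230,262),'bottle');rect(20,90,(185,220,230,262),'beaker')
```

```text
deck 3497 [665.1207  -48.42423] ((655.0621337890625, -47.50990295410156), (155.6493377685547, 240.21142578125), 70.76631927490234) 59.22442200818443
arm 835 [720.4414 -69.3243] ((711.5623779296875, -66.88623046875), (49.74616622924805, 106.3603515625), 70.7443618774414) 163.19159570449472
knob 214 [681.7131   -56.605556] ((682.3560180664062, -56.66145324707031), (15.333287239074707, 52.58137512207031), 43.66170120239258) 206.7678428912164
handle 73 [549.4181   -11.391793] ((549.4463500976562, -11.49268627166748), (17.627805709838867, 17.82400894165039), 72.29522705078125) 142.7626171347017
blocktop 1554 [610.51874  -31.885952] ((644.6939086914062, -44.242408752441406), (59.90276336669922, 224.91732788085938), 71.21278381347656) 99.44574092740407
tip 991 [ 586.09766 -209.21223] ((585.2470092773438, -209.72427368164062), (75.75814819335938, 99.95675659179688), 84.8857192993164) 42.44727114155353
bottle 439 [751.12067  99.80377] ((755.2251586914062, 102.0262451171875), (50.60788345336914, 50.15926742553711), 44.26545333862305) 80.7256824854461
beaker 254 [639.88806 116.19248] ((636.2847900390625, 110.58625793457031), (57.38431930541992, 57.2662239074707), 89.09114074707031) 62.19980277821719
```

View pics/topc.png

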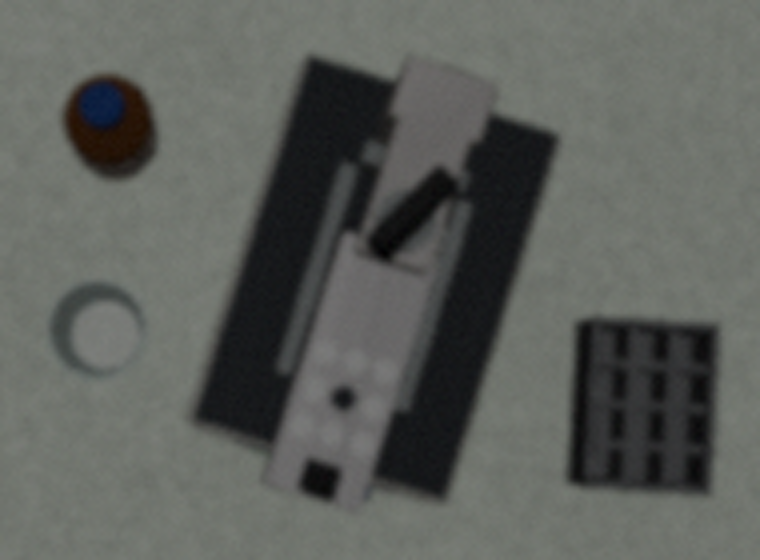

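View pics/sidec.png

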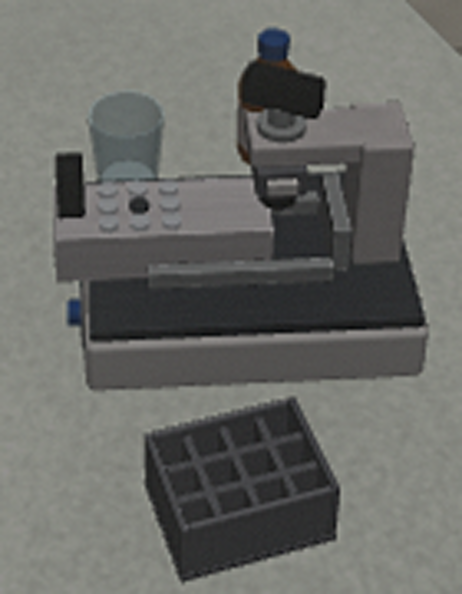

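```bash
cat >> h.py <<'E'
def go(target,yaw=None,s=None):
    """print tool-frame shares total for reaching target (world mm), then turn (deg about tool z) to set tool-x yaw"""
    s=s or observe(); M=R.from_quat(s['orientation']).as_matrix()
    d=M.T@(np.array(target)-s['ee_pos']); cur=np.degrees(np.arctan2(M[1,0],M[0,0]))
    print('pos',s['ee_pos'].round(1),'yawx',cur.round(2),'tilt',M[:,2].round(4),'| tool d',d.round(1),'shares/300',(d/300).round(4),'n>=',np.linalg.norm(d)/41.7)
    if yaw is not None:
        w=(yaw-cur+180)%360-180; print('turn toolz deg',-w,'share',-w/180, 'rows',abs(w)/7.16)
E
python3 -c "
from h import *
go([549.4,-11.5,231],-19)"
```

```text
pos [ 153.7 -656.9  230.6] yawx 13.17 tilt [-4.0e-04  1.2e-03 -1.0e+00] | tool d [ 5.323e+02 -5.383e+02  3.000e-01] shares/300 [ 1.7745e+00 -1.7944e+00  1.0000e-03] n>= 18.155533704784215
turn toolz deg 32.16661883814626 share 0.17870343798970145 rows 4.492544530467355
```

move_arm(targets=[0.0887,-0.0897,0,0,0,0,0.0887,-0.0897,0,0,0,0,0.0887,-0.0897,0,0,0,0,0.0887,-0.0897,0,0,0,0,0.0887,-0.0897,0,0,0,0,0.0887,-0.0897,0,0,0,0,0.0887,-0.0897,0,0,0,0,0.0887,-0.0897,0,0,0,0,0.0887,-0.0897,0,0,0,0,0.0887,-0.0897,0,0,0,0,0.0887,-0.0897,0,0,0,0,0.0887,-0.0897,0,0,0,0,0.0887,-0.0897,0,0,0,0,0.0887,-0.0897,0,0,0,0,0.0887,-0.0897,0,0,0,0,0.0887,-0.0897,0,0,0,0,0.0887,-0.0897,0,0,0,0,0.0887,-0.0897,0,0,0,0,0.0887,-0.0897,0,0,0,0,0.0887,-0.0897,0,0,0,0], claw=1)

```text
time_s: 1.82
ee_pos: [550.0, -10.3, 231.2]
orientation: [0.993, 0.115, -0.0, 0.0]
force: [0.7, -0.6, 0.6]
width: 85.8
```

move_arm(targets=[0,0,0,0,0,0.0357,0,0,0,0,0,0.0357,0,0,0,0,0,0.0357,0,0,0,0,0,0.0357,0,0,0,0,0,0.0357,0,0,0,0,0,0,0,0,0,0,0,0])

```text
time_s: 2.4
ee_pos: [549.2, -11.8, 231.2]
orientation: [0.987, -0.163, -0.0, 0.0]
force: [0.9, -1.1, -0.2]
width: 85.4
```

Run:
```python
from h import *
print(observe()['joints'].round(2))
go([549.4,-11.5,231],-19)
c=cap('wrist','w1'); cap('side','s1'); P=cloud(c); print(c['position'])
m=(P[...,2]>135)&(P[...,2]<150); 
n,l,st,ce=cv2.connectedComponentsWithStats(m.astype(np.uint8))
for i in range(1,n):
    if st[i][4]>100:
        q=P[l==i]; print(st[i],np.median(q,0),cv2.minAreaRect(q[:,:2].astype(np.float32)))
```

```text
[-0.04  0.39 -0.03  1.77  0.02  0.98 -1.98]
pos [549.2 -11.8 231.2] yawx -18.75 tilt [-4.e-04 -2.e-04 -1.e+00] | tool d [ 0.  -0.4  0.2] shares/300 [ 0.0001 -0.0012  0.0005] n>= 0.009520135072248817
turn toolz deg 0.24776363242006028 share 0.0013764646245558905 rows 0.03460385927654473
[617.85021543 -34.89185845 374.10321062]
[269 203  24  26 586] [547.86973098 -12.62777828 144.2762412 ] ((546.7203369140625, -12.369715690612793), (17.57107925415039, 17.90506935119629), 71.50285339355469)
```

View pics/w1.png

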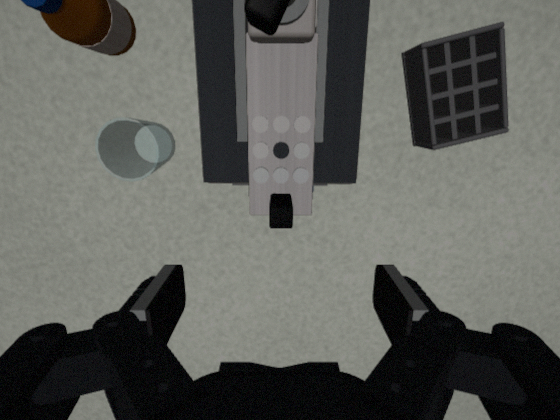

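move_arm(targets=[-0.0027,0,0.1,0,0,0.0014,0,0,0.1,0,0,0,0,0,0.1,0,0,0,0,0,0.07,0,0,0,0,0,0.035,0,0,0,0,0,0,0,0,0])

```text
time_s: 3.0
ee_pos: [547.4, -11.8, 107.8]
orientation: [0.986, -0.166, -0.002, 0.0]
force: [-0.1, 0.1, 0.6]
width: 85.3
```

Run:
```python
from h import *
go([548.3,-12,109],-19)
c=cap('side','s2'); im=c['img'][190:370,200:370]; cv2.imwrite('pics/s2c.png',cv2.resize(im,None,fx=3.3,fy=3.3,interpolation=cv2.INTER_CUBIC))
```

```text
pos [547.4 -11.8 107.8] yawx -19.12 tilt [-3.8e-03  1.0e-04 -1.0e+00] | tool d [ 0.9 -0.1 -1.2] shares/300 [ 0.0031 -0.0004 -0.004 ] n>= 0.03637718316378229
turn toolz deg -0.12392155291823315 share -0.0006884530717679619 rows 0.01730747945785379
```

View pics/s2c.png

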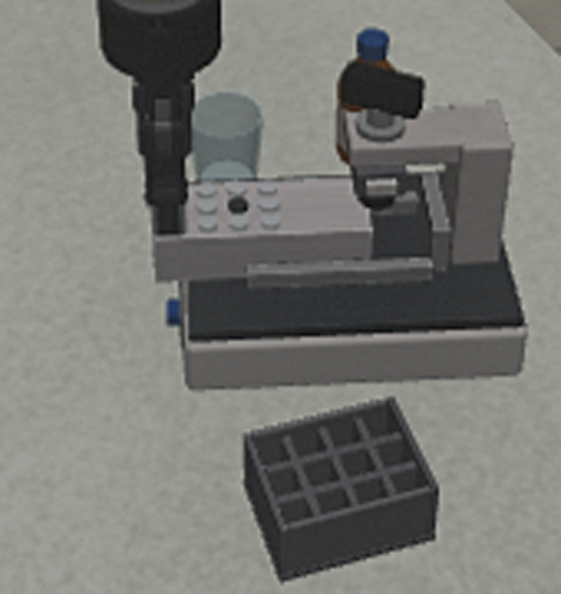

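move_arm(targets=[0,0,0,0,0,0,0,0,0,0,0,0,0,0,0,0,0,0,0,0,0,0,0,0,0,0,0,0,0,0,0,0,0,0,0,0,0,0,0,0,0,0,0,0,0,0,0,0,0,0,0,0,0,0,0,0,0,0,0,0], claw=-1)

```text
time_s: 3.88
ee_pos: [548.8, -11.8, 110.4]
orientation: [0.986, -0.167, 0.0, -0.0]
force: [-2.3, 0.1, 6.6]
width: 17.1
```

move_arm(targets=[0.01,0,0,0,0,0,0.01,0,0,0,0,0,0.01,0,0,0,0,0,0.01,0,0,0,0,0,0.01,0,0,0,0,0,0.01,0,0,0,0,0,0.01,0,0,0,0,0,0.01,0,0,0,0,0,0.01,0,0,0,0,0,0.01,0,0,0,0,0])

```text
time_s: 4.72
ee_pos: [575.3, -20.6, 110.4]
orientation: [0.986, -0.166, -0.002, -0.0]
force: [-9.4, 3.3, 13.3]
width: 17.6
```

Run:
```python
from h import *
s=observe(); M=R.from_quat(s['orientation']).as_matrix(); print(s['force'],(M.T@s['force']).round(1)); go([682.4-100*.9455,-56.7+100*.3256,110],-19)
c=cap('side','s3'); im=c['img'][190:310,220:370]; cv2.imwrite('pics/s3c.png',cv2.resize(im,None,fx=4,fy=4,interpolation=cv2.INTER_CUBIC))
```

```text
[-9.38192225  3.32678385 13.25672745] [-10.   -0.1 -13.2]
pos [575.3 -20.6 110.4] yawx -19.17 tilt [-0.0029  0.001  -1.    ] | tool d [13.  -0.8  0.3] shares/300 [ 0.0435 -0.0025  0.0012] n>= 0.31358503293468093
turn toolz deg -0.16670403674089584 share -0.0009261335374494213 rows 0.023282686695655842
```

View pics/s3c.png

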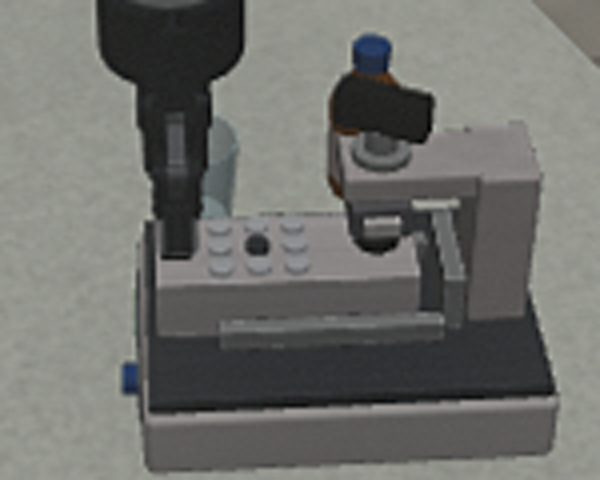

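move_arm(targets=[0.005,0,-0.003,0,0,0,0.005,0,0,0,0,0,0.005,0,0,0,0,0,0.005,0,0,0,0,0,0.005,0,0,0,0,0,0.005,0,0,0,0,0])

```text
time_s: 5.27
ee_pos: [585.5, -24.6, 110.5]
orientation: [0.986, -0.167, -0.0, 0.0]
force: [-1.6, 1.2, -1.0]
width: 17.2
```

move_arm(targets=[0.003,0,0,0,0,0,0.003,0,0,0,0,0])

```text
time_s: 5.43
ee_pos: [586.8, -25.2, 110.5]
orientation: [0.986, -0.167, -0.001, 0.0]
force: [-4.9, 0.5, 1.8]
width: 17.2
```

move_arm(targets=[0.003,0,0,0,0,0])

```text
time_s: 5.52
ee_pos: [586.7, -25.2, 110.5]
orientation: [0.986, -0.167, -0.001, 0.0]
force: [-9.8, 3.5, 5.5]
width: 17.2
```

move_arm(targets=[0.003,0,0,0,0,0])

```text
time_s: 5.6
ee_pos: [586.7, -25.3, 110.5]
orientation: [0.986, -0.167, -0.002, 0.0]
force: [-12.6, 3.4, 7.8]
width: 17.4
```

move_arm(targets=[0.003,0,0,0,0,0])

```text
time_s: 5.68
ee_pos: [586.7, -25.3, 110.4]
orientation: [0.986, -0.167, -0.003, 0.0]
force: [-16.6, 4.1, 11.1]
width: 17.0
```

move_arm(targets=[0.002,0,0,0,0,0])

```text
time_s: 5.77
ee_pos: [586.7, -25.3, 110.4]
orientation: [0.986, -0.167, -0.003, 0.0]
force: [-17.4, 5.9, 12.5]
width: 17.5
```

Run:
```python
from h import *
print(observe()['force'])
c=cap('side','s4'); im=c['img'][190:310,220:370]; cv2.imwrite('pics/s4c.png',cv2.resize(im,None,fx=5,fy=5,interpolation=cv2.INTER_CUBIC))
```

```text
[-17.35656913   5.89543643  12.52266257]
```

View pics/s4c.png

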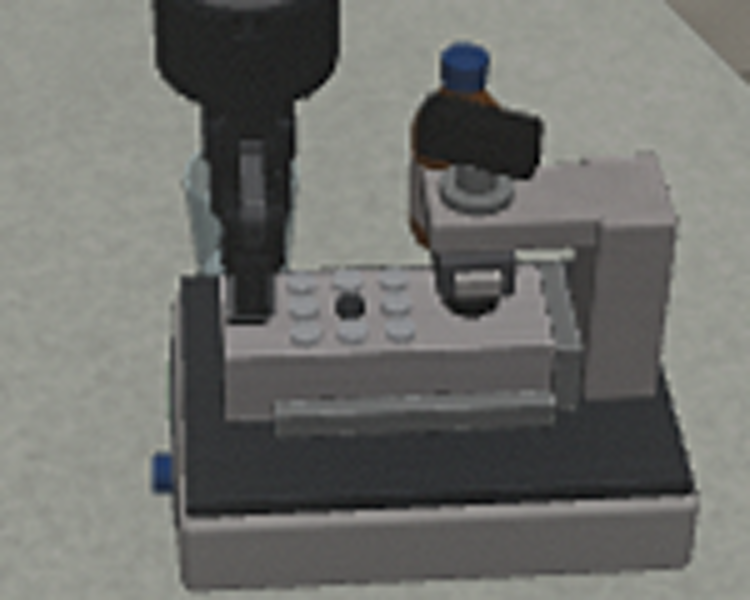

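move_arm(targets=[0,0,0,0,0,0,0,0,0,0,0,0,0,0,0,0,0,0,0,0,0,0,0,0,0,0,0,0,0,0,0,0,0,0,0,0,0,0,0,0,0,0,0,0,0,0,0,0], claw=1)

```text
time_s: 6.48
ee_pos: [590.3, -26.2, 110.7]
orientation: [0.986, -0.167, 0.0, -0.0]
force: [-0.4, -0.2, 0.6]
width: 85.4
```

move_arm(targets=[0,0,-0.05,0,0,0,0,0,-0.1,0,0,0,0,0,-0.1,0,0,0,0,0,-0.1,0,0,0,0,0,-0.1,0,0,0,0,0,0,0,0,0,0,0,0,0,0,0])

```text
time_s: 7.07
ee_pos: [591.2, -26.3, 247.5]
orientation: [0.986, -0.167, 0.002, -0.0]
force: [-0.5, -0.2, -0.2]
width: 85.3
```

Run:
```python
from h import *
print(observe()['force'])
c=cap('side','s5'); im=c['img'][190:310,220:370]; cv2.imwrite('pics/s5c.png',cv2.resize(im,None,fx=5,fy=5,interpolation=cv2.INTER_CUBIC))
c=cap('wrist','w5'); P=cloud(c)
for lo,hi,nm in((136,150,'h'),(200,216,'k')):
    m=(P[...,2]>lo)&(P[...,2]<hi)
    n,l,st,ce=cv2.connectedComponentsWithStats(m.astype(np.uint8))
    for i in range(1,n):
        if st[i][4]>100:
            q=P[l==i]; print(nm,st[i],np.median(q,0),cv2.minAreaRect(q[:,:2].astype(np.float32)))
c=cap('top','t5'); P=cloud(c)
for lo,hi,nm in((136,150,'h'),(200,216,'k')):
    m=(P[...,2]>lo)&(P[...,2]<hi); m[:,:262]=0;m[:,362:]=0
    q=P[m]; print(nm,len(q),cv2.minAreaRect(q[:,:2].astype(np.float32)))
go([682,-57,250],-46.3)
```

```text
[-0.52803328 -0.2208986  -0.18471267]
h [268 203  23  24 531] [585.88631187 -24.81652016 144.16107878] ((584.8186645507812, -24.46971893310547), (17.860109329223633, 18.239749908447266), 71.04683685302734)
k [ 248   17   66  105 3178] [679.97841836 -58.21920341 208.15398886] ((679.3278198242188, -57.37519836425781), (16.05038070678711, 51.964813232421875), 44.46561050415039)
h 8 ((722.2421875, -67.86184692382812), (49.81199645996094, 28.234291076660156), 61.199893951416016)
k 41 ((698.5953369140625, -68.01016998291016), (19.816028594970703, 10.484027862548828), 89.88356018066406)
pos [589.6 -26.2 244.6] yawx -19.21 tilt [-0.0019 -0.     -1.    ] | tool d [97.4 -1.3 -5.6] shares/300 [ 0.3247 -0.0045 -0.0187] n>= 2.3399318743151665
turn toolz deg 27.08721713698756 share 0.1504845396499309 rows 3.7831308850541285
```

View pics/s5c.png

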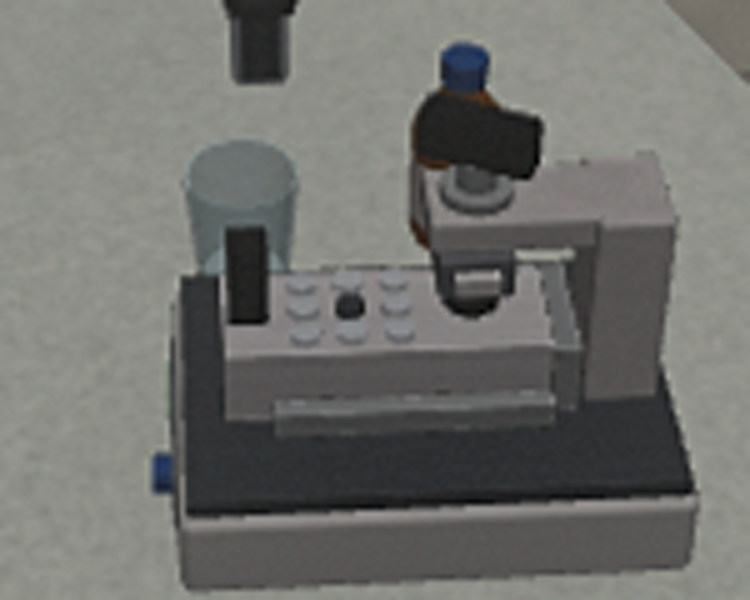

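View pics/w5.png

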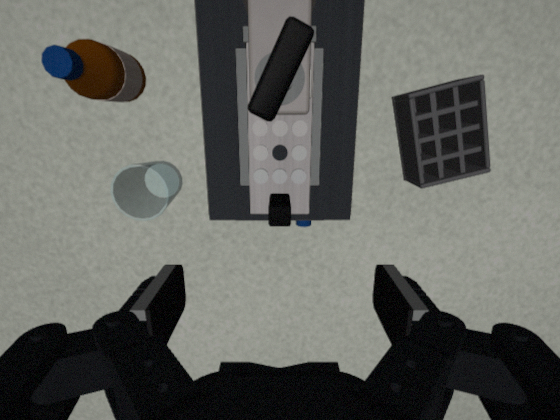

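move_arm(targets=[0,0,0,0,0,-0.0387,0,0,0,0,0,-0.0387,0,0,0,0,0,-0.0387,0,0,0,0,0,-0.0387,0,0,0,0,0,-0.0387,0,0,0,0,0,-0.0387,0,0,0,0,0,-0.0387,0,0,0,0,0,-0.0387,0,0,0,0,0,-0.0387,0,0,0,0,0,-0.0387,0,0,0,0,0,-0.0387,0,0,0,0,0,-0.0387,0,0,0,0,0,-0.0387,0,0,0,0,0,-0.0387,0,0,0,0,0,-0.0387,0,0,0,0,0,-0.0387,0,0,0,0,0,-0.0387,0,0,0,0,0,-0.0387,0,0,0,0,0,-0.0387,0,0,0,0,0,-0.0387])

```text
time_s: 8.88
ee_pos: [589.6, -26.3, 244.2]
orientation: [0.497, 0.868, -0.0, -0.001]
force: [-0.3, 0.4, 0.5]
width: 84.9
```

move_arm(targets=[0,0,0,0,0,-0.0387,0,0,0,0,0,-0.0387,0,0,0,0,0,0,0,0,0,0,0,0,0,0,0,0,0,0])

```text
time_s: 9.3
ee_pos: [590.0, -26.3, 245.0]
orientation: [0.392, 0.92, -0.0, -0.001]
force: [-0.0, 0.9, -0.5]
width: 85.2
```

Run:
```python
from h import *
print(observe()['joints'].round(2))
go([681,-57,244],134.1)
```

```text
[ 0.42  0.51 -0.71  1.63  0.35  1.14  0.38]
pos [590.  -26.3 245. ] yawx 133.8 tilt [-1.3e-03  3.0e-04 -1.0e+00] | tool d [-85.2  44.5   0.9] shares/300 [-0.2838  0.1483  0.0029] n>= 2.303964127239322
turn toolz deg -0.2969756749301382 share -0.00164986486072299 rows 0.041477049571248356
```

move_arm(targets=[-0.071,0.0371,0,0,0,-0.0016,-0.071,0.0371,0,0,0,0,-0.071,0.0371,0,0,0,0,-0.071,0.0371,0,0,0,0,0,0,0,0,0,0,0,0,0,0,0,0])

```text
time_s: 9.8
ee_pos: [682.0, -56.2, 244.6]
orientation: [0.39, 0.921, -0.0, -0.001]
force: [-0.8, 0.2, -0.5]
width: 85.6
```

Run:
```python
from h import *
go([681,-57,177],134.1)
c=cap('wrist','w6')
```

```text
pos [682.  -56.2 244.6] yawx 134.15 tilt [-1.2e-03  5.0e-04 -1.0e+00] | tool d [ 0.1 -1.2 67.6] shares/300 [ 2.000e-04 -4.000e-03  2.253e-01] n>= 1.620849942956326
turn toolz deg 0.04840691285355092 share 0.00026892729363083847 rows 0.006760742018652363
```

View pics/w6.png

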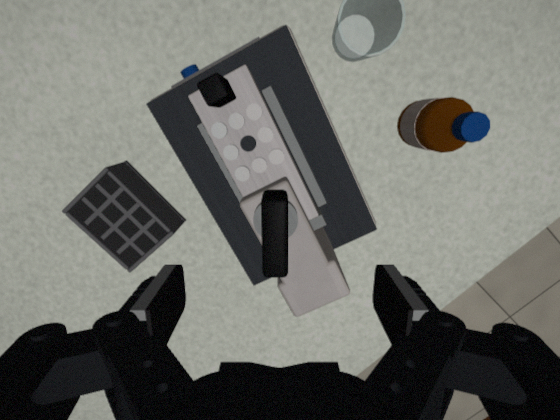

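move_arm(targets=[0,-0.005,0.06,0,0,0,0,0,0.06,0,0,0,0,0,0.06,0,0,0,0,0,0.045,0,0,0,0,0,0,0,0,0,0,0,0,0,0,0])

```text
time_s: 10.35
ee_pos: [679.7, -56.9, 178.2]
orientation: [0.388, 0.922, -0.0, -0.001]
force: [-0.4, 0.5, 0.4]
width: 85.6
```

Run:
```python
from h import *
print(observe()['force'])
go([681,-57,177],134.1)
c=cap('side','s6'); im=c['img'][160:310,220:370]; cv2.imwrite('pics/s6c.png',cv2.resize(im,None,fx=4,fy=4,interpolation=cv2.INTER_CUBIC))
```

```text
[-0.36725515  0.52618944  0.442169  ]
pos [679.7 -56.9 178.2] yawx 134.32 tilt [-0.0012 -0.     -1.    ] | tool d [-1.   0.9  1.2] shares/300 [-0.0035  0.0029  0.0041] n>= 0.04398814838489809
turn toolz deg 0.21852164842204047 share 0.0012140091579002248 rows 0.030519783299167665
```

View pics/s6c.png

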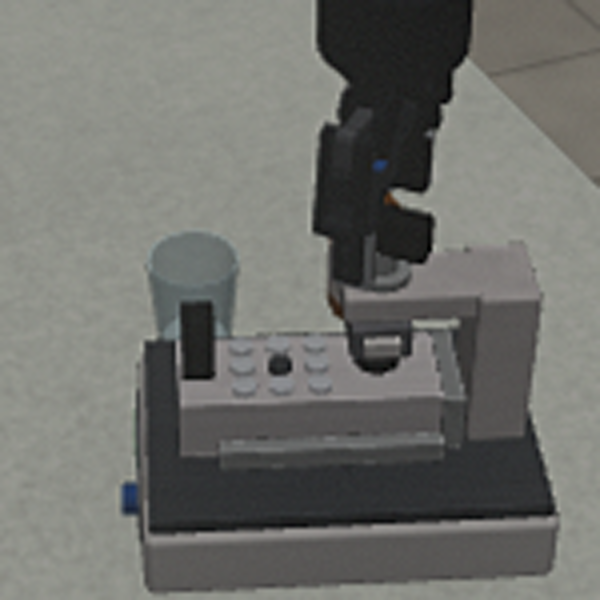

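move_arm(targets=[0,0,0,0,0,0,0,0,0,0,0,0,0,0,0,0,0,0,0,0,0,0,0,0,0,0,0,0,0,0,0,0,0,0,0,0,0,0,0,0,0,0,0,0,0,0,0,0,0,0,0,0,0,0,0,0,0,0,0,0], claw=-1)

```text
time_s: 11.23
ee_pos: [680.1, -57.8, 178.5]
orientation: [0.388, 0.922, -0.001, -0.0]
force: [-4.3, -2.2, 6.0]
width: 14.9
```

Run:
```python
from h import *
s=observe();print(s['force'],s['ft_torque'],s['joints'].round(2))
go([681,-57,177],134.1)
```

```text
[-4.27949404 -2.1559909   5.99143034] [-0.43405565  0.96183891  0.07946353] [ 0.38  0.69 -0.65  1.47  0.44  1.13  0.42]
pos [680.1 -57.8 178.5] yawx 134.3 tilt [-7.e-04 -8.e-04 -1.e+00] | tool d [-0.1  1.2  1.5] shares/300 [-0.0003  0.004   0.005 ] n>= 0.04616169676875833
turn toolz deg 0.20100337968915483 share 0.0011166854427175268 rows 0.028073097721949
```

move_arm(targets=[0,0,0,0,0,0.025,0,0,0,0,0,0.025,0,0,0,0,0,0.025,0,0,0,0,0,0.025,0,0,0,0,0,0.025,0,0,0,0,0,0.025,0,0,0,0,0,0.025,0,0,0,0,0,0.025,0,0,0,0,0,0.025,0,0,0,0,0,0.025])

```text
time_s: 12.07
ee_pos: [680.1, -57.8, 178.5]
orientation: [0.713, 0.702, -0.001, 0.0]
force: [-4.7, -1.7, 5.1]
width: 14.8
```

Run:
```python
from h import *
s=observe();print(s['force'],s['ft_torque'],s['joints'].round(2))
go([680.1,-57.8,177],134.1)
c=cap('side','s7'); im=c['img'][160:310,220:370]; cv2.imwrite('pics/s7c.png',cv2.resize(im,None,fx=4,fy=4,interpolation=cv2.INTER_CUBIC))
```

```text
[-4.73939615 -1.69194423  5.12369643] [-0.38885882  0.92628349  0.22794621] [ 0.27  0.66 -0.45  1.47  0.31  1.08 -0.26]
pos [680.1 -57.8 178.5] yawx 89.1 tilt [-7.e-04 -8.e-04 -1.e+00] | tool d [-0.   0.   1.5] shares/300 [-0.0001  0.0001  0.005 ] n>= 0.03607750189154981
turn toolz deg -45.003397267900255 share -0.250018873710557 rows 6.285390679874337
```

View pics/s7c.png

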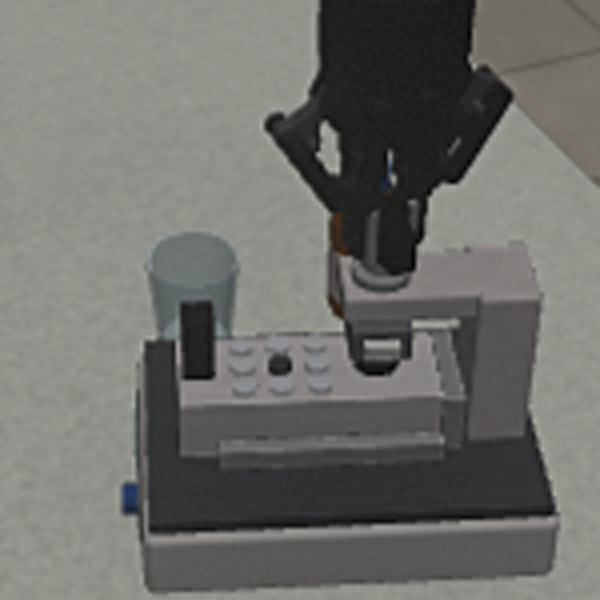

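move_arm(targets=[0,0,0,0,0,0.025,0,0,0,0,0,0.025,0,0,0,0,0,0.025,0,0,0,0,0,0.025,0,0,0,0,0,0.025,0,0,0,0,0,0.025,0,0,0,0,0,0.025,0,0,0,0,0,0.025,0,0,0,0,0,0.025,0,0,0,0,0,0.025,0,0,0,0,0,0.025,0,0,0,0,0,0.025])

```text
time_s: 13.12
ee_pos: [680.0, -57.8, 178.5]
orientation: [0.953, 0.302, -0.0, 0.0]
force: [-4.9, -1.9, 6.2]
width: 15.0
```

```bash
cat > chk.py <<'E'
from h import *
import sys
s=observe();print('F',s['force'].round(1),'T',s['ft_torque'].round(3),'j',s['joints'].round(2),'w',s['width'])
go([680.1,-57.8,177],134.3,s)
n=sys.argv[1]
c=cap('side',n); im=c['img'][230:270,290:350]; cv2.imwrite('pics/'+n+'c.png',cv2.resize(im,None,fx=8,fy=8,interpolation=cv2.INTER_CUBIC))
P=np.load('pics/s6.npz')['img'].astype(int); d=np.abs(c['img'].astype(int)-P).max(2)[240:262,295:340]; print('diff tab area',(d>40).sum())
E
python3 chk.py s8
```

```text
F [-4.9 -1.9  6.2] T [-0.418  0.939  0.234] j [ 0.13  0.63 -0.2   1.48  0.14  1.04 -1.06] w 14.959642813934712
pos [680.  -57.8 178.5] yawx 35.12 tilt [-8.e-04 -8.e-04 -1.e+00] | tool d [0.1 0.1 1.5] shares/300 [0.0002 0.0002 0.0049] n>= 0.03558737448445357
turn toolz deg -99.175395703518 share -0.5509744205751 rows 13.851312249094693
diff tab area 68
```

View pics/s8c.png

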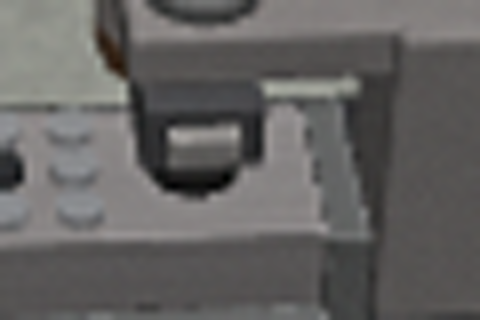

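move_arm(targets=[0,0,0,0,0,0.025,0,0,0,0,0,0.025,0,0,0,0,0,0.025])

```text
time_s: 13.42
ee_pos: [680.0, -57.8, 178.5]
orientation: [0.982, 0.188, -0.0, 0.0]
force: [-5.0, -1.0, 5.6]
width: 15.4
```

```bash
python3 chk.py s9
```

```text
F [-5.  -1.   5.6] T [-0.416  0.953  0.26 ] j [ 0.09  0.63 -0.13  1.48  0.09  1.04 -1.26] w 15.412596969682186
pos [680.  -57.8 178.5] yawx 21.63 tilt [-7.e-04 -7.e-04 -1.e+00] | tool d [0.1 0.1 1.5] shares/300 [0.0002 0.0002 0.0049] n>= 0.03534713653428032
turn toolz deg -112.67311694530434 share -0.6259617608072463 rows 15.736468847109546
diff tab area 69
```

View pics/s9c.png

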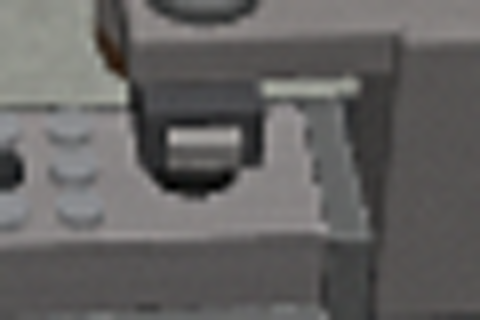

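move_arm(targets=[0,0,0,0,0,0.0225,0,0,0,0,0,0.0225])

```text
time_s: 13.63
ee_pos: [680.0, -57.8, 178.5]
orientation: [0.993, 0.118, -0.0, 0.0]
force: [-4.9, -1.6, 4.7]
width: 14.9
```

```bash
python3 chk.py s10
```

```text
F [-4.9 -1.6  4.7] T [-0.413  0.966  0.258] j [ 0.07  0.63 -0.1   1.48  0.07  1.04 -1.37] w 14.901045324077195
pos [680.  -57.8 178.5] yawx 13.57 tilt [-8.e-04 -7.e-04 -1.e+00] | tool d [0.1 0.1 1.5] shares/300 [0.0003 0.0002 0.0049] n>= 0.035446303532966246
turn toolz deg -120.72737557960812 share -0.670707642108934 rows 16.86136530441454
diff tab area 68
```

View pics/s10c.png

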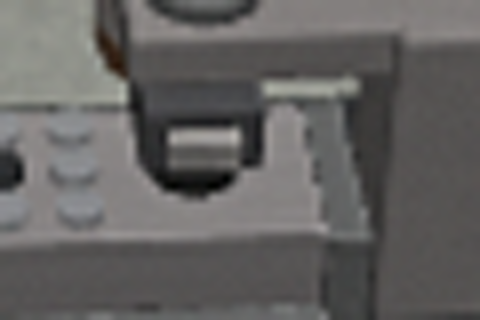

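move_arm(targets=[0,0,0,0,0,0.0225,0,0,0,0,0,0.0225])

```text
time_s: 13.85
ee_pos: [680.0, -57.8, 178.5]
orientation: [0.999, 0.048, -0.0, 0.0]
force: [-5.1, -2.1, 4.9]
width: 14.5
```

```bash
sed -i 's/s6.npz/s10.npz/' chk.py; python3 chk.py s11
```

```text
F [-5.1 -2.1  4.9] T [-0.357  0.953  0.246] j [ 0.05  0.63 -0.06  1.48  0.04  1.03 -1.49] w 14.547189139365209
pos [680.  -57.8 178.5] yawx 5.47 tilt [-8.e-04 -6.e-04 -1.e+00] | tool d [0.1 0.  1.5] shares/300 [0.0003 0.0001 0.005 ] n>= 0.036135795791611865
turn toolz deg -128.82868932266297 share -0.7157149406814609 rows 17.992833704282535
diff tab area 0
```

View pics/s11c.png

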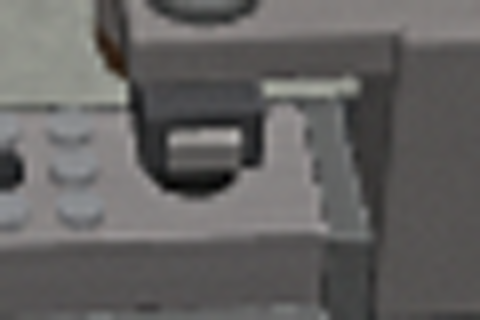

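move_arm(targets=[0,0,0,0,0,0.0225,0,0,0,0,0,0.0225])

```text
time_s: 14.07
ee_pos: [680.0, -57.7, 178.5]
orientation: [1.0, -0.023, -0.0, 0.0]
force: [-4.9, -1.8, 5.1]
width: 15.3
```

```bash
python3 chk.py s12
```

```text
F [-4.9 -1.8  5.1] T [-0.407  0.852  0.319] j [ 0.03  0.63 -0.02  1.48  0.01  1.03 -1.61] w 15.26520952098474
pos [680.  -57.7 178.5] yawx -2.62 tilt [-8.e-04 -6.e-04 -1.e+00] | tool d [0.1 0.  1.5] shares/300 [0.0004 0.0002 0.0049] n>= 0.035416518639407445
turn toolz deg -136.92198085304761 share -0.7606776714058201 rows 19.123181683386537
diff tab area 40
```

View pics/s12c.png

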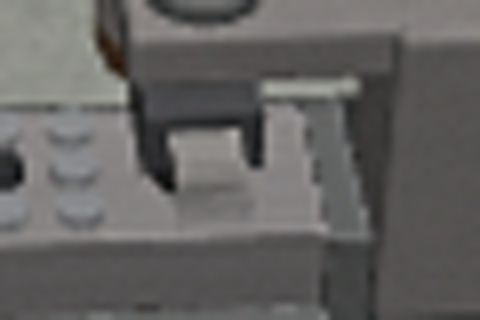

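The tab has popped out: at (210,190) in the enlarged crop it now sticks out over the block edge. I'm stopping the turn here and releasing the knob.

move_arm(targets=[0,0,0,0,0,0,0,0,0,0,0,0,0,0,0,0,0,0,0,0,0,0,0,0,0,0,0,0,0,0,0,0,0,0,0,0,0,0,0,0,0,0,0,0,0,0,0,0], claw=1)

```text
time_s: 14.78
ee_pos: [680.6, -57.3, 178.2]
orientation: [1.0, -0.022, 0.0, -0.0]
force: [0.3, 0.4, -0.9]
width: 85.3
```

move_arm(targets=[0,0,-0.05,0,0,0,0,0,-0.08,0,0,0,0,0,-0.1,0,0,0,0,0,-0.1,0,0,0,0,0,-0.1,0,0,0,0,0,0,0,0,0,0,0,0,0,0,0,0,0,0,0,0,0])

```text
time_s: 15.45
ee_pos: [680.2, -57.2, 306.6]
orientation: [1.0, -0.022, -0.0, -0.0]
force: [-0.5, -0.8, -0.5]
width: 85.1
```

Run:
```python
from h import *
s=observe(); print(s['force'],s['width'],s['ee_pos'])
c=cap('side','s13'); im=c['img'][190:310,220:370]; cv2.imwrite('pics/s13c.png',cv2.resize(im,None,fx=5,fy=5,interpolation=cv2.INTER_CUBIC))
c=cap('wrist','w13'); P=cloud(c)
for lo,hi,nm in((136,150,'h'),(200,216,'k')):
    m=(P[...,2]>lo)&(P[...,2]<hi)
    n,l,st,ce=cv2.connectedComponentsWithStats(m.astype(np.uint8))
    for i in range(1,n):
        if st[i][4]>100:
            q=P[l==i]; print(nm,st[i],cv2.minAreaRect(q[:,:2].astype(np.float32)))
```

```text
[-0.47087343 -0.79928613 -0.51285609] 85.14730641196144 [680.22729428 -57.20135186 306.63038255]
h [243 268  20  21 305] ((584.7892456054688, -24.5084285736084), (17.97549819946289, 18.39784812927246), 70.53987884521484)
k [ 270  177   20   64 1258] ((679.8110961914062, -57.491085052490234), (15.379520416259766, 51.00397491455078), 87.76412200927734)
```

View pics/s13c.png

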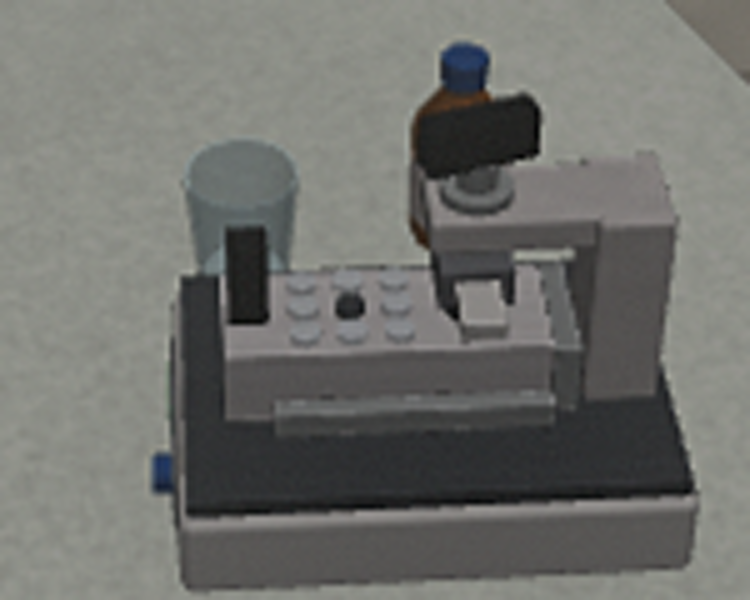

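View pics/w13.png

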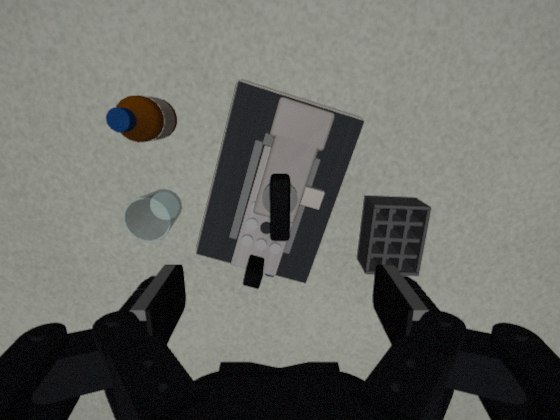

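Both views show the tab out: at (482,305) in the side crop and (313,198) in the wrist picture. The handle is unmoved, 100 mm from the screw axis, and the bottle, tip box and beaker are in place.

```bash
python3 -c "
from cell import *
print(finish_job())"
```

```text
the job is handed in; nothing more can be done
None
```

The block is home against the stop, the clamp is tightened to the point where the white tab popped out, and the job is handed in at about 15.5 s.

- **Sliding the block:** I gripped the handle and slid the block about 40 mm. It then stayed put under about 18 N, so it was against the stop. After release, and again after clamping, the handle measured 100 mm from the screw axis, the stated home distance.
- **Tightening the clamp:** I turned the knob clockwise about 137° (2.4 rad). The last stretch was in 8° steps with a side picture after each. The tab was still in at 129° and out at 137°, so the overshoot is at most 0.14 rad, against the 0.5 rad limit.
- **Final state:** I let go and lifted clear; the tool forces were near zero. The tab shows out in both the side and wrist pictures, and the bottle, tip box and beaker look undisturbed.
- **Checks that disagreed:** The top and wrist cameras put the knob and handle about 3 mm apart, close to the calibration error. I aimed between the two for both grips and saw no problem from it. In the last top picture the arm blocked the view, so I disregarded that measurement.

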